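# Index the inspection turntable with one finger

### The job

Push the turntable round by its orange-tipped spokes with a finger until the brass bush stands centred in front of the lens of the blue optical gauge, then move clear. Grip nothing: do not pinch a spoke, touch the aluminium plate or the three parts riding on it, and leave the parts where they sit on the plate; do not disturb the oil can and the wrench on the bench.

Things in the scene. Friction and masses are not known exactly. Their poses are not given: they have to be found in the camera images.
- turntable_axis (a point): point on the turntable's vertical axis, at the top face of its plate, 50 mm above the bench. The turntable is a round aluminium plate (diameter 160, 10 thick, top 50 above the bench) with a dark hub (diameter 30, top at 60) and three spokes. It stands on a fixed grey-green round foot (diameter 190, 12 high at its edge, rising to a 90 to 110 mm thick column under the plate); a 50 mm wide, 10 mm high strip with a yellow line joins the foot to the gauge.
- turntable (a joint): the turntable's angle in rad, 0 at the start of every run, growing anticlockwise seen from above; it turns freely both ways for more than a full turn. A stiff friction bearing (about 0.2 N m, so 1.6 N at 125 mm from the axis): it stops at once when no longer pushed and stays where it is left.
- spoke0_end (a point): middle of the outer end face of one of three alike spokes, 150 mm from the axis, 58 mm above the bench. A spoke is a radial pair of steel bars side by side, 17 mm wide and 16 high together (from 50 to 66 mm above the bench), reaching from 60 to 150 mm from the axis (so 70 mm stick out beyond the plate), its last 24 mm orange. Spokes are 120 degrees apart, each midway between two parts on the plate.
- spoke1_end (a point): the same on the next spoke anticlockwise from spoke0
- spoke2_end (a point): the same on the next spoke anticlockwise from spoke1
- bars_left: the left bars (anticlockwise side) of all three spokes, each 8 mm wide; origin on the axis, 40 mm above the bench. Part of the turntable.
- bars_right: the right bars (clockwise side) of all three spokes, each 8 mm wide, 1 mm from the left ones; origin on the axis, 40 mm above the bench. Part of the turntable.
- plate: the round aluminium plate, diameter 160, 10 thick; origin on the axis at its underside, 40 mm above the bench. Part of the turntable; not to be touched.
- gauge_spot (a point): the inspection spot: the point at plate-top height (50 mm above the bench), 52 mm from the axis straight towards the gauge lens, where the bush's underside centre must come to stand
- gauge_lens (a point): middle of the round black lens with a red centre on the gauge: a fixed blue block 45 x 50 mm, 80 high, with a yellow line on top; the lens faces the axis, 175 mm from it, 64 above the bench. The gauge clears the turning spokes.
- bush: the brass bush, a plain upright ring, outer diameter 40, bore 20, 30 high (top 80 above the bench), loose on a black rubber pad on the plate 52 mm from the axis; origin at the centre of its underside. The three parts sit 120 degrees apart, in any order, and ride round with the plate.
- block: a loose dark steel block 30 x 30 x 26 high on another pad of the plate; origin at the centre of its underside
- cap: a loose green plastic cap, diameter 38, stepped to 20 at the top, 28 high, on the third pad; origin at the centre of its underside
- oil: an oil can, grey with a paper label, diameter 44, 85 high, standing loose on the bench 240 to 260 mm from the turntable's axis; origin at the centre of its underside
- wrench: a steel wrench 150 long lying loose on the bench, its middle 250 to 270 mm from the turntable's axis; origin at the middle of its underside, x along it
Not all that is in view belongs to the job. There is more than one size of the cap; the job needs the smaller. Several things have the shape of the bush; the one meant has the colours described above.

How it is judged:
By the outcome, as a careful person would: the job done as asked, in the order asked, and still so for the second after the job is handed in, with the robot touching nothing.
It also fails if it takes over 51 s, if anything falls off the work surface, if the arm or the gripper's body presses on something with over 40 N, if the wrist force passes 120 N, or if a joint passes its speed limit or range.

### The arm

A 7-joint arm with a two-finger parallel gripper is mounted at the origin on the work surface. World frame = base frame: x ahead of the robot, y to its left, z up, the work surface at z = 0. Lengths are in m, angles in rad, forces in N, time in s.
With the tool pointing down it reaches from about 0.35 to 0.9 m from the base axis. Payload 8.1 kg.
Tool frame: the origin (TCP) lies at the very end of the fingers, on their centre line; the grasp point (between the pads) lies grip_point_offset behind it (grip_point_offset is the distance from the TCP to the grasp point, in m); z points along the fingers, y is the direction in which the jaws open and shut (so a half turn about z gives the same grasp; the last joint's range is limited). The gripper opens to 92 mm and grips with 3 to 60 N. Pads are 19 mm wide; open, the fingers measure 130 mm over their backs; the gripper's body (75 mm by 190 mm) begins 47 mm behind the grasp point.
Start: joints at [-1.437, 0.434, 0.025, 1.573, -0.012, 1.134, -0.075], TCP at [0.147, 0.608, 0.227] pointing down, gripper open.
Joint ranges: [-2.62, 2.62], [-0.44, 2.09], [-1.27, 1.32], [0.08, 2.57], [-1.32, 4.46], [0.12, 2], [-2.74, 2.74]. Speed limits (rad/s): [2.22, 2.22, 3.01, 3.01, 3.14, 3.14, 3.14].

### API

Orientations are given as a rotation vector (axis times angle).
In Python, from cell import * gives the robot as it stands.
- The arm moves only by the tool drive_tool, never from a script. Its argument "increments" is a list of rows, each an object of numbers: "grip": the gripper's target within -1 to 1 (shut at 1, half-way at 0, fully open at -1); "tx", "ty", "tz": the shift along the world's x, y, z normalised to -1 to 1, where 1 is 400 mm; "turn": the turn about the world's z normalised to -1 to 1, where 1 is 60 degrees. In form: [{"grip": .., "tx": .., "ty": .., "tz": .., "turn": ..}, ...]. A call has 1 to 20 rows; each row is the pose to reach, as a shift and turn from the pose measured when the call began; what a row does not reach only later rows make up. A row lasts 1/10 s, in which the tool goes at most 50 mm and 8.59 degrees, less where a joint would pass 70% of its speed; a pose out of reach is approached as far as the arm can. A call with a number of a shift or a turn outside -1 to 1 is refused whole. A call with a gripper value outside its range is refused whole. The fingers move at their own pace and stop on an object; "newtons" is the grip in N (left out, the last holds). Time passes only in rows, so rows that repeat a pose let the fingers close. It gives the time, the measured TCP pose, the force and the opening at its end, in the units of the state.
- observe(): the state, without advancing time (a new reading comes with each control period).
- get_image(name): name is "scene" or "top" or "wrist"; returns the picture (480x640x3 uint8, red, green, blue); there is no depth.
- camera_info(name): a dict with "fx", "fy", "cx", "cy" (pixels), "eye" and "rotation" of the camera in the world; the wrist camera has in their place "hand_eye" (4x4, takes a point from camera to tool coordinates, whose origin is the TCP and whose axes are the flange's). Camera axes: x right, y down, z forward; pixel columns grow to the right and rows downward; lengths in m; the calibration is good to about 2 mm. A picture is of the moment at which its call begins: read the wrist's pose just before it. camera_info takes no time and is no camera call.
- sign_off(): hands the job in, once; it reports no verdict.
The state is a dict: "clock": time; "joints": joint angles; "dq": joint speeds; "joint_efforts": joint torques, N m; "position": TCP position; "ee_rot": TCP orientation; "force": force on the tool from outside, world axes, zero at the start; "ft_torque": the same for the moment, N m; "width": opening from 0.0 (shut) to 1.0 (fully open).
Only numpy, scipy, OpenCV 4.12 (cv2) and the standard library are available. Lean on these libraries where they do the work, as an engineer would, in place of code of your own. Each camera call takes 0.05 s, during which the arm holds its last target. There are 200 camera calls.

## Working session

There is one attempt and no reset: what is moved stays moved. The work goes in short steps, Python scripts to look and compute and a tool call to move; the robot and the scene stay as the last step left them, time stands still between calls to the robot, and variables do not carry over. Pictures are saved under pics/ and viewed, about 8 in all and at most 12, crops included, and the job is handed in when it is done.

Besides the shell and the picture viewer there is one more tool, called after "Emit:" by a JSON object that holds its "op" and its "data", one argument or row to a line. drive_tool: Moves the arm, as the interface text tells. Its arguments: {"type":"object","properties":{"increments":{"type":"array","items":{"type":"object","properties":{"grip":{"type":"number"},"tx":{"type":"number"},"ty":{"type":"number"},"tz":{"type":"number"},"turn":{"type":"number"}}}},"newtons":{"type":"number"}},"required":["increments"]}

```bash
mkdir -p pics
cat > h.py <<'E'
from cell import *
import numpy as np, cv2
def ray(c,u,v,z):
    i=camera_info(c);R=np.array(i["rotation"]);e=np.array(i["eye"])
    d=R@np.array([(u-i["cx"])/i["fx"],(v-i["cy"])/i["fy"],1]);return e+d*(z-e[2])/d[2]
def proj(c,p):
    i=camera_info(c);q=np.array(i["rotation"]).T@(np.array(p)-np.array(i["eye"]))
    return np.array([i["fx"]*q[0]/q[2]+i["cx"],i["fy"]*q[1]/q[2]+i["cy"]])
def save(c,n):
    im=get_image(c);cv2.imwrite("pics/"+n,im[:,:,::-1]);return im
E
python3 - <<'E'
from h import *
s=observe();print(s)
save("top","top0.png");save("scene","scene0.png")
for c in("top","scene"):print(camera_info(c))
E
```

```text
{'clock': 0.0, 'joints': array([-1.43660747,  0.43519324,  0.0249508 ,  1.57406691, -0.01157683,
        1.13399028, -0.07509708]), 'dq': array([-9.63861557e-04,  3.73874529e-05,  1.55124888e-03,  1.45012750e-03,
        2.57717153e-03, -1.87184578e-03,  8.97248468e-05]), 'joint_efforts': array([-2.81878902e-04, -6.67866397e+01,  9.84570198e-01, -3.14464438e+01,
       -6.05668151e-02,  4.27112239e-02,  1.67157918e-04]), 'position': array([0.14654761, 0.60706982, 0.22597487]), 'ee_rot': array([-3.71132241e-01, -3.11956272e+00,  2.37654194e-03]), 'force': array([-0.15020785, -0.38829763,  0.2761156 ]), 'ft_torque': array([-0.0173625 , -0.01831965,  0.01712699]), 'width': 1.001966682498297}
{'fx': 521.8198857947293, 'fy': 521.8198857947293, 'cx': 319.71330899074013, 'cy': 240.55772215528816, 'eye': array([0.45956153, 0.03444175, 1.13280285]), 'rotation': array([-2.13596731,  2.1638521 , -0.09718768])}
{'fx': 500.99082236969485, 'fy': 500.99082236969485, 'cx': 318.61907014031635, 'cy': 234.4409895340735, 'eye': array([1.01857509, 0.28404213, 0.76164197]), 'rotation': array([-1.48206907, -2.2933098 ,  0.72691086])}
```

View pics/top0.png

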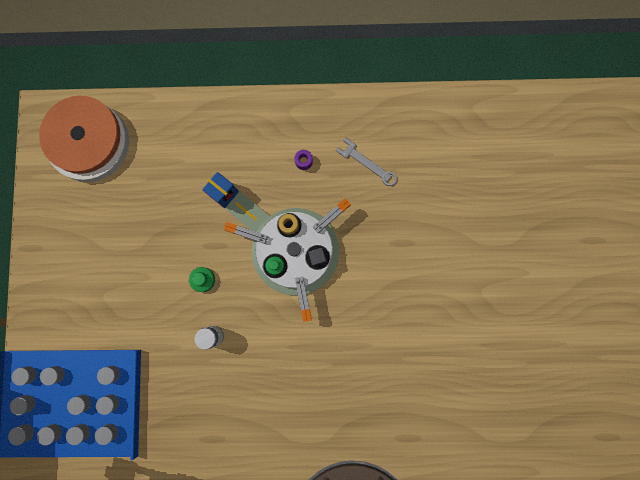

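View pics/scene0.png

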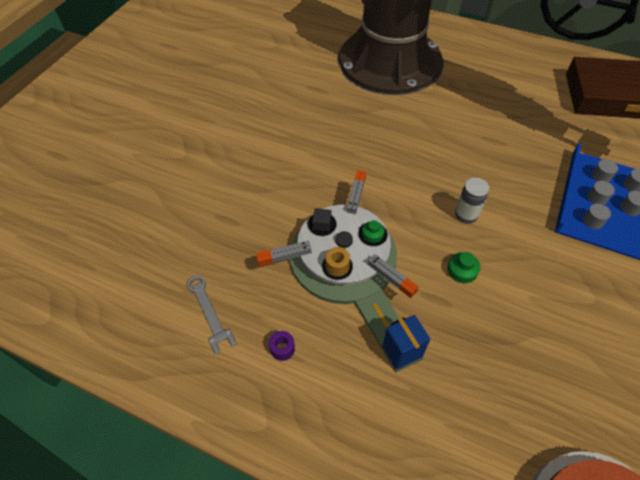

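The brass bush is at top-image (289,224), about 40° clockwise of the gauge at (220,190). The purple ring at (304,160) is a decoy, and so is the large loose green cap at (202,279). I plan to push anticlockwise on the upper-right spoke, tip at (345,204), from its clockwise side. First I'll measure and check a close crop.

```bash
cat >> h.py <<'E'
_ci=camera_info
def camera_info(c):
    i=dict(_ci(c));r=np.array(i["rotation"]) 
    if r.size==3:i["rotation"]=cv2.Rodrigues(r)[0]
    return i
E
python3 - <<'E'
from h import *
im=cv2.imread("pics/top0.png")
cv2.imwrite("pics/crop0.png",cv2.resize(im[150:340,190:400],None,fx=3.8,fy=3.8,interpolation=cv2.INTER_CUBIC)[:600,:800])
hsv=cv2.cvtColor(im,cv2.COLOR_BGR2HSV)
# orange tips
m=cv2.inRange(hsv,(3,170,120),(16,255,255));m[:,:190]=0
n,l,st,c=cv2.connectedComponentsWithStats(m)
T=[]
for k in range(1,n):
    if st[k,4]>15:
        p=ray("top",*c[k],0.066);T.append(p);print("tip",c[k],st[k,4],p)
A=np.array(T)
print("axis approx from tips (circumcentre)")
a,b,d=A[:3,:2]
M=2*np.array([b-a,d-a]);o=np.linalg.solve(M,[b@b-a@a,d@d-a@a]);print(o,[np.linalg.norm(t[:2]-o) for t in T],[np.degrees(np.arctan2(*(t[:2]-o)[::-1])) for t in T])
print("hub px 294,249",ray("top",294,249,.06))
print("bush 289,224",ray("top",289,224,.08), "gauge px", [ray("top",u,v,.08)for u,v in((213,180),(228,197))])
print("wrist",_ci("wrist"))
E
```

```text
tip [343.5625 204.0625] 96 [0.65902814 0.0103724  0.066     ]
tip [229.82474227 227.02061856] 97 [0.61455126 0.24687934 0.066     ]
tip [306.14018692 314.98130841] 107 [0.43215231 0.08995583 0.066     ]
axis approx from tips (circumcentre)
[0.56861581 0.11580526] [np.float64(0.13889016757225828), np.float64(0.1388901675722583), np.float64(0.13889016757225833)] [np.float64(-49.38576903507771), np.float64(70.68677596783458), np.float64(-169.27389937729646)]
hub px 294,249 [0.56746805 0.11426596 0.06      ]
bush 289,224 [0.61690677 0.1227085  0.08      ] gauge px [array([0.71138338, 0.27992765, 0.08      ]), array([0.67506904, 0.24839903, 0.08      ])]Traceback (most recent call last):
  File "<stdin>", line 18, in <module>
NameError: name '_ci' is not defined
```

View pics/crop0.png

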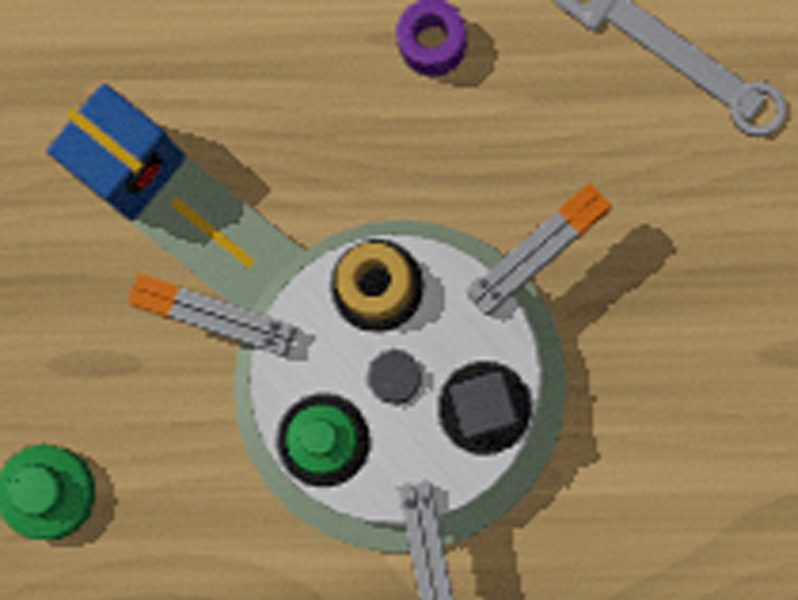

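Emit:
{"op": "drive_tool", "data": {
  "increments": [
    {"grip": 1, "tx": 0.18, "ty": -0.25, "tz": 0, "turn": 0.1},
    {"grip": 1, "tx": 0.35, "ty": -0.5, "tz": 0, "turn": 0.2},
    {"grip": 1, "tx": 0.53, "ty": -0.75, "tz": 0, "turn": 0.3},
    {"grip": 1, "tx": 0.705, "ty": -1, "tz": 0, "turn": 0.4},
    {"grip": 1, "tx": 0.705, "ty": -1, "tz": 0, "turn": 0.4},
    {"grip": 1, "tx": 0.705, "ty": -1, "tz": 0, "turn": 0.4},
    {"grip": 1, "tx": 0.705, "ty": -1, "tz": 0, "turn": 0.4},
    {"grip": 1, "tx": 0.705, "ty": -1, "tz": 0, "turn": 0.4},
    {"grip": 1, "tx": 0.705, "ty": -1, "tz": 0, "turn": 0.4},
    {"grip": 1, "tx": 0.705, "ty": -1, "tz": 0, "turn": 0.4},
    {"grip": 1, "tx": 0.705, "ty": -1, "tz": 0, "turn": 0.4},
    {"grip": 1, "tx": 0.705, "ty": -1, "tz": 0, "turn": 0.4},
    {"grip": 1, "tx": 0.705, "ty": -1, "tz": 0, "turn": 0.4},
    {"grip": 1, "tx": 0.705, "ty": -1, "tz": 0, "turn": 0.4},
    {"grip": 1, "tx": 0.705, "ty": -1, "tz": 0, "turn": 0.4}
  ]
}}

```text
clock: 1.6
position: [0.428, 0.2081, 0.226]
ee_rot: [-0.289, 3.128, -0.002]
force: [-0.6, -0.5, 1.0]
width: 0.0
```

```bash
cat >> h.py <<'E'
O=np.array([0.5686,0.1158])
def ang(p,o=O): return np.degrees(np.arctan2(p[1]-o[1],p[0]-o[0]))
def px(c,u,v,z): return ray(c,u,v,z)
def gaugefit(im,c,box):  # yellow masks
    hsv=cv2.cvtColor(im,cv2.COLOR_BGR2HSV)
    m=cv2.inRange(hsv,(17,150,90),(30,255,255));x0,y0,x1,y1=box
    k=np.zeros_like(m);k[y0:y1,x0:x1]=m[y0:y1,x0:x1]
    return cv2.connectedComponentsWithStats(k),k
E
python3 - <<'E'
from h import *
import cell
print(getattr(cell,"grip_point_offset",None), observe()["position"],observe()["width"])
print(cv2.Rodrigues(observe()["ee_rot"])[0][:,1])
for c,f,box,bz in(("top","pics/top0.png",(195,170,270,230),None),("scene","pics/scene0.png",(360,295,440,370),None)):
    (n,l,st,ce),k=gaugefit(cv2.imread(f),c,box)
    for j in range(1,n):
        if st[j,4]<6: continue
        ys,xs=np.where(l==j)
        for z in(.08,.010):
            P=np.array([ray(c,u,v,z)[:2] for u,v in zip(xs,ys)])
            vx,vy,a,b=cv2.fitLine(P.astype(np.float32),2,0,.01,.01).ravel()
            print(c,ce[j],st[j,4],"z",z,"cent",P.mean(0),"ang from axis",ang(P.mean(0)),"line dir",np.degrees(np.arctan2(vy,vx)))
# bush by colour in both, annulus centre
for c,f,box in(("top","pics/top0.png",(270,205,310,245)),("scene","pics/scene0.png",(315,240,360,285))):
    im=cv2.imread(f);hsv=cv2.cvtColor(im,cv2.COLOR_BGR2HSV);m=cv2.inRange(hsv,(10,90,100),(30,255,255))
    x0,y0,x1,y1=box;ys,xs=np.where(m[y0:y1,x0:x1]);h=cv2.convexHull(np.c_[xs+x0,ys+y0].astype(np.int32))
    e=cv2.fitEllipse(h);p=ray(c,*e[0],.08);print(c,"bush",e,p,ang(p),np.linalg.norm(p[:2]-O))
im=cv2.imread("pics/scene0.png");hsv=cv2.cvtColor(im,cv2.COLOR_BGR2HSV)
m=cv2.inRange(hsv,(0,170,120),(16,255,255));m[:150]=0;m[300:]=0;m[:,450:]=0
n,l,st,ce=cv2.connectedComponentsWithStats(m)
for k in range(1,n):
    if st[k,4]>20:print("scene tip",ce[k],ray("scene",*ce[k],.063),ang(ray("scene",*ce[k],.063)))
E
```

```text
0.0188 [0.42795482 0.2081399  0.22596217] 0.000468899609719885
[-0.18316898  0.98308062 -0.00127321]
top [216.7704918  186.18032787] 61 z 0.08 cent [0.69821587 0.27194501] ang from axis 50.303956896655144 line dir 50.95459
top [216.7704918  186.18032787] 61 z 0.01 cent [0.7140838  0.28773641] ang from axis 49.76380690909038 line dir 50.954227
top [245.54411765 210.75      ] 68 z 0.08 cent [0.64577585 0.21196832] ang from axis 51.25267611854341 line dir 50.34978
top [245.54411765 210.75      ] 68 z 0.01 cent [0.65815709 0.22377192] ang from axis 50.32605853193197 line dir 50.34981
scene [436.16666667 297.5       ] 6 z 0.08 cent [0.6243653  0.29270604] ang from axis 72.5038164185686 line dir 15.312127
scene [436.16666667 297.5       ] 6 z 0.01 cent [0.58388264 0.29359576] ang from axis 85.08715169959586 line dir 15.419947
scene [393.    300.875] 8 z 0.08 cent [0.65651614 0.23489364] ang from axis 53.5648804455094 line dir 35.903667
scene [393.    300.875] 8 z 0.01 cent [0.61933514 0.22984643] ang from axis 66.01744465300794 line dir 35.91368
scene [430.66666667 299.33333333] 6 z 0.08 c
[... 1332 characters left out ...]
1483 0.31809055] ang from axis 66.74905538806435 line dir 27.002115
top bush ((289.7425231933594, 203.1031494140625), (39.27830505371094, 57.26046371459961), 10.909889221191406) [0.66020998 0.1209794  0.08      ] 3.235914032158229 0.09175627815215372
scene bush ((337.661376953125, 260.1565856933594), (24.25312614440918, 28.425249099731445), 166.77845764160156) [0.62406011 0.12986303 0.08      ] 14.228607438491112 0.05721532382753782
scene tip [360.1682243  174.74766355] [0.42668584 0.09084653 0.063     ] -170.02734256936867
scene tip [263.83 256.88] [0.65799597 0.0123999  0.063     ] -49.15449842531897
scene tip [409.94652406 285.98395722] [0.61176363 0.2492417  0.063     ] 72.07545356943217
```

Emit:
{"op": "drive_tool", "data": {
  "increments": [
    {"grip": 1, "ty": -0.14, "tz": 0},
    {"grip": 1, "ty": -0.14, "tz": -0.1},
    {"grip": 1, "ty": -0.14, "tz": -0.2},
    {"grip": 1, "ty": -0.14, "tz": -0.3},
    {"grip": 1, "ty": -0.14, "tz": -0.38},
    {"grip": 1, "ty": -0.14, "tz": -0.43},
    {"grip": 1, "ty": -0.14, "tz": -0.46},
    {"grip": 1, "ty": -0.14, "tz": -0.46},
    {"grip": 1, "ty": -0.14, "tz": -0.46},
    {"grip": 1, "ty": -0.14, "tz": -0.46},
    {"grip": 1, "ty": -0.14, "tz": -0.46}
  ]
}}

```text
invalid input
```

Run:
```python
from h import *
im=save("top","top1.png")[:,:,::-1];im2=save("scene","scene1.png")[:,:,::-1]
a=cv2.resize(np.ascontiguousarray(im[190:350,200:360]),(400,400));b=cv2.resize(np.ascontiguousarray(im2[130:330,250:450]),(400,400))
cv2.imwrite("pics/pair1.png",np.hstack([a,b]))
# plan: spoke angle phi0=-169.3, finger centre at radius .132, d = .0085+.019
p=observe()["position"]
for dth in(-14,0,10,20,30,35,39.7):
    f=np.radians(-169.3+dth);u=np.array([np.cos(f),np.sin(f)]);t=np.array([-u[1],u[0]])
    q=O+.132*u-.0285*t;print(dth,q.round(4),((q-p[:2])/.4).round(3),"turn",round(dth/60,3))
```

```text
-14 [0.4385 0.1519] [ 0.026 -0.14 ] turn -0.233
0 [0.4336 0.1193] [ 0.014 -0.221] turn 0.0
10 [0.435  0.0958] [ 0.017 -0.28 ] turn 0.167
20 [0.4405 0.0729] [ 0.031 -0.337] turn 0.333
30 [0.4499 0.0513] [ 0.054 -0.391] turn 0.5
35 [0.456  0.0412] [ 0.07  -0.416] turn 0.583
39.7 [0.4625 0.0323] [ 0.086 -0.439] turn 0.662
```

View pics/pair1.png

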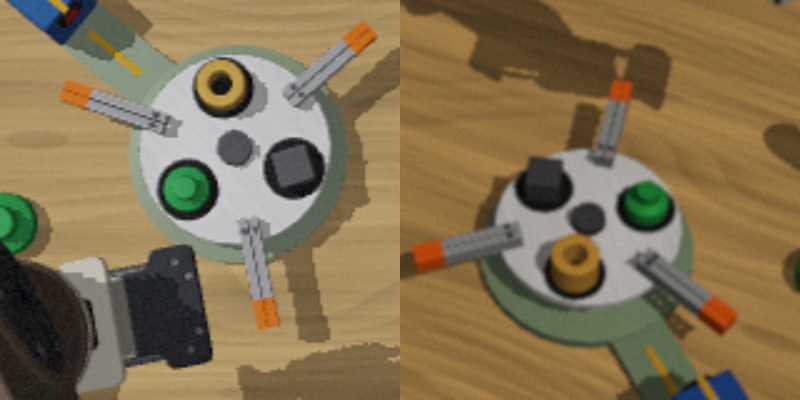

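The call was refused because every row needs all five keys. The crops show the turntable untouched and the hand still high to the left of the near spoke. I'll resend the move.

Emit:
{"op": "drive_tool", "data": {
  "increments": [
    {"grip": 1, "tx": 0, "ty": -0.14, "tz": 0, "turn": 0},
    {"grip": 1, "tx": 0, "ty": -0.14, "tz": -0.1, "turn": 0},
    {"grip": 1, "tx": 0, "ty": -0.14, "tz": -0.2, "turn": 0},
    {"grip": 1, "tx": 0, "ty": -0.14, "tz": -0.3, "turn": 0},
    {"grip": 1, "tx": 0, "ty": -0.14, "tz": -0.38, "turn": 0},
    {"grip": 1, "tx": 0, "ty": -0.14, "tz": -0.43, "turn": 0},
    {"grip": 1, "tx": 0, "ty": -0.14, "tz": -0.46, "turn": 0},
    {"grip": 1, "tx": 0, "ty": -0.14, "tz": -0.46, "turn": 0},
    {"grip": 1, "tx": 0, "ty": -0.14, "tz": -0.46, "turn": 0},
    {"grip": 1, "tx": 0, "ty": -0.14, "tz": -0.46, "turn": 0},
    {"grip": 1, "tx": 0, "ty": -0.14, "tz": -0.46, "turn": 0},
    {"grip": 1, "tx": 0, "ty": -0.14, "tz": -0.46, "turn": 0}
  ]
}}

```text
clock: 2.9
position: [0.4286, 0.152, 0.0426]
ee_rot: [-0.288, 3.127, -0.001]
force: [0.4, 0.8, 0.2]
width: 0.002
```

Run:
```python
from h import *
im=save("top","top2.png")[:,:,::-1];im2=save("scene","scene2.png")[:,:,::-1]
a=cv2.resize(np.ascontiguousarray(im[190:350,200:360]),(400,400));b=cv2.resize(np.ascontiguousarray(im2[130:330,250:450]),(400,400))
cv2.imwrite("pics/pair2.png",np.hstack([a,b]))
p=observe()["position"];print(p)
for dth in(-5,0,10,20,30,33,36,39.7):
    f=np.radians(-169.3+dth);u=np.array([np.cos(f),np.sin(f)]);t=np.array([-u[1],u[0]])
    q=O+.132*u-.0285*t;print(dth,q.round(4),((q-p[:2])/.4).round(3),"turn",round(dth/60,3))
```

```text
[0.4284154  0.1519287  0.04240169]
-5 [0.4344 0.131 ] [ 0.015 -0.052] turn -0.083
0 [0.4336 0.1193] [ 0.013 -0.082] turn 0.0
10 [0.435  0.0958] [ 0.017 -0.14 ] turn 0.167
20 [0.4405 0.0729] [ 0.03  -0.198] turn 0.333
30 [0.4499 0.0513] [ 0.054 -0.251] turn 0.5
33 [0.4535 0.0452] [ 0.063 -0.267] turn 0.55
36 [0.4573 0.0393] [ 0.072 -0.282] turn 0.6
39.7 [0.4625 0.0323] [ 0.085 -0.299] turn 0.662
```

View pics/pair2.png

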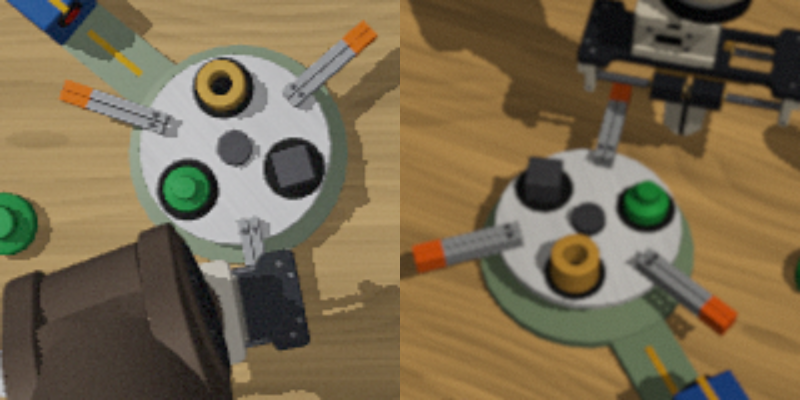

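Fingers are shut beside the near spoke (pair image around (685,110)) and the body is above the spoke height. Next I push along the arc and stop short at about 34°.

Emit:
{"op": "drive_tool", "data": {
  "increments": [
    {"grip": 1, "tx": 0.015, "ty": -0.03, "tz": 0, "turn": 0},
    {"grip": 1, "tx": 0.015, "ty": -0.055, "tz": 0, "turn": 0},
    {"grip": 1, "tx": 0.013, "ty": -0.082, "tz": 0, "turn": 0},
    {"grip": 1, "tx": 0.014, "ty": -0.1, "tz": 0, "turn": 0.05},
    {"grip": 1, "tx": 0.015, "ty": -0.12, "tz": 0, "turn": 0.11},
    {"grip": 1, "tx": 0.017, "ty": -0.14, "tz": 0, "turn": 0.167},
    {"grip": 1, "tx": 0.021, "ty": -0.16, "tz": 0, "turn": 0.222},
    {"grip": 1, "tx": 0.025, "ty": -0.179, "tz": 0, "turn": 0.278},
    {"grip": 1, "tx": 0.03, "ty": -0.198, "tz": 0, "turn": 0.333},
    {"grip": 1, "tx": 0.038, "ty": -0.216, "tz": 0, "turn": 0.39},
    {"grip": 1, "tx": 0.046, "ty": -0.234, "tz": 0, "turn": 0.445},
    {"grip": 1, "tx": 0.054, "ty": -0.251, "tz": 0, "turn": 0.5},
    {"grip": 1, "tx": 0.06, "ty": -0.262, "tz": 0, "turn": 0.535},
    {"grip": 1, "tx": 0.063, "ty": -0.267, "tz": 0, "turn": 0.55},
    {"grip": 1, "tx": 0.063, "ty": -0.267, "tz": 0, "turn": 0.55},
    {"grip": 1, "tx": 0.063, "ty": -0.267, "tz": 0, "turn": 0.55},
    {"grip": 1, "tx": 0.063, "ty": -0.267, "tz": 0, "turn": 0.55}
  ]
}}

```text
clock: 4.7
position: [0.4534, 0.0452, 0.0424]
ee_rot: [-1.164, 2.917, -0.001]
force: [-0.4, 0.2, 0.9]
width: 0.002
```

```bash
cat >> h.py <<'E'
def tips(im,c,z):
    hsv=cv2.cvtColor(im,cv2.COLOR_BGR2HSV);m=cv2.inRange(hsv,(0,170,120),(16,255,255))
    n,l,st,ce=cv2.connectedComponentsWithStats(m);r=[]
    for k in range(1,n):
        p=ray(c,*ce[k],z)
        if st[k,4]>40 and .11<np.linalg.norm(p[:2]-O)<.16: r.append((ce[k].round(1),st[k,4],round(ang(p),2)))
    return r
def look(tag):
    im=save("top",f"top{tag}.png")[:,:,::-1];im2=save("scene",f"scene{tag}.png")[:,:,::-1]
    a=cv2.resize(np.ascontiguousarray(im[190:350,200:360]),(400,400));b=cv2.resize(np.ascontiguousarray(im2[130:330,250:450]),(400,400))
    cv2.imwrite(f"pics/pair{tag}.png",np.hstack([a,b]))
    print("top",tips(im,"top",.066));print("scene",tips(im2,"scene",.063))
    for c,m in(("top",im),("scene",im2)):
        hsv=cv2.cvtColor(m,cv2.COLOR_BGR2HSV);k=cv2.inRange(hsv,(10,90,60),(30,255,255))
        q=np.zeros_like(k);pc=proj(c,[*(O+.052*np.array([.637,.771])),.068 if c=="scene" else .08]);cv2.circle(q,tuple(int(v) for v in pc),18,255,-1)
        k&=q;n,l,st,ce=cv2.connectedComponentsWithStats(k);j=1+st[1:,4].argmax();ys,xs=np.where(l==j)
        e=cv2.minEnclosingCircle(np.c_[xs,ys].astype(np.float32));p=ray(c,*e[0],.08)
        print(c,"bush",e,p,"ang",ang(p),"r",np.linalg.norm(p[:2]-O))
    print(observe()["position"],observe()["force"])
E
python3 -c "
from h import *
for f in('0',):
    print(tips(cv2.imread('pics/top0.png'),'top',.066),tips(cv2.imread('pics/scene0.png'),'scene',.063))
look('3')"
```

```text
[(array([343.6, 204.1]), np.int32(96), np.float64(-49.38)), (array([229.8, 227. ]), np.int32(97), np.float64(70.68)), (array([306.1, 315. ]), np.int32(107), np.float64(-169.27))] [(array([360.2, 174.7]), np.int32(107), np.float64(-170.03)), (array([263.8, 256.9]), np.int32(200), np.float64(-49.15)), (array([409.9, 286. ]), np.int32(187), np.float64(72.08))]
top [(array([311.7, 184.6]), np.int32(97), np.float64(-16.66)), (array([227.6, 264.8]), np.int32(97), np.float64(103.52))]
scene [(array([426.7, 250.3]), np.int32(197), np.float64(103.17)), (array([288.6, 292.4]), np.int32(218), np.float64(-15.58))]
top bush ((275.38433837890625, 230.26119995117188), 10.387702941894531) [0.60442078 0.15060712 0.08      ] ang 44.17774064077182 r 0.04994660465891711
scene bush ((354.0511779785156, 260.7834777832031), 15.053350448608398) [0.61447712 0.15421151 0.08      ] ang 39.93840914078426 r 0.059834395010254136
[0.45348061 0.04524946 0.04239628] [ 0.63549977 -1.2677857  -0.11789899]
```

View pics/pair3.png

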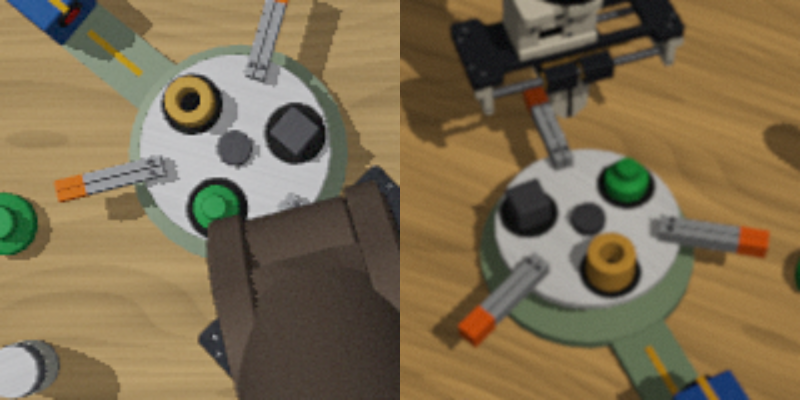

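The table has turned 32.8°, matching the planned 33°. The bush stands about 6.5–7° short, so I do the rest slowly and then back the finger off along the arc.

Emit:
{"op": "drive_tool", "data": {
  "increments": [
    {"grip": 1, "tx": 0.006, "ty": -0.008, "tz": 0, "turn": 0.028},
    {"grip": 1, "tx": 0.011, "ty": -0.016, "tz": 0, "turn": 0.056},
    {"grip": 1, "tx": 0.017, "ty": -0.025, "tz": 0, "turn": 0.085},
    {"grip": 1, "tx": 0.021, "ty": -0.03, "tz": 0, "turn": 0.105},
    {"grip": 1, "tx": 0.022, "ty": -0.032, "tz": 0, "turn": 0.112},
    {"grip": 1, "tx": 0.022, "ty": -0.032, "tz": 0, "turn": 0.112},
    {"grip": 1, "tx": 0.022, "ty": -0.032, "tz": 0, "turn": 0.112},
    {"grip": 1, "tx": 0.01, "ty": -0.015, "tz": 0, "turn": 0.112},
    {"grip": 1, "tx": -0.03, "ty": 0.02, "tz": 0, "turn": 0.112},
    {"grip": 1, "tx": -0.06, "ty": 0.06, "tz": 0, "turn": 0.112},
    {"grip": 1, "tx": -0.06, "ty": 0.06, "tz": 0, "turn": 0.112},
    {"grip": 1, "tx": -0.06, "ty": 0.06, "tz": 0, "turn": 0.112}
  ]
}}

```text
clock: 6.0
position: [0.4293, 0.0697, 0.0425]
ee_rot: [-1.335, 2.842, -0.001]
force: [0.6, -1.4, -0.6]
width: 0.002
```

```bash
python3 -c "
from h import *
look('4')
a=cv2.imread('pics/top4.png');b=cv2.imread('pics/scene4.png')
cv2.imwrite('pics/big4.png',np.hstack([cv2.resize(a[165:285,200:280],(400,600),interpolation=cv2.INTER_CUBIC),cv2.resize(b[230:380,330:430],(400,600),interpolation=cv2.INTER_CUBIC)]))"
```

```text
top [(array([304.6, 183. ]), np.int32(94), np.float64(-10.35)), (array([229.6, 271.8]), np.int32(96), np.float64(109.78))]
scene [(array([426.9, 243.1]), np.int32(212), np.float64(109.07)), (array([296. , 297.4]), np.int32(214), np.float64(-9.35))]
top bush ((273.82000732421875, 232.10000610351562), 10.29778003692627) [0.600683   0.15381293 0.08      ] ang 49.835558585339065 r 0.049742358026168325
scene bush ((358.51666259765625, 259.5666809082031), 14.64549732208252) [0.60945052 0.15986429 0.08      ] ang 47.16743496546775 r 0.06008682583790022
[0.42997748 0.06896749 0.04249366] [-0.65844499 -0.00621048 -0.08356981]
```

View pics/pair4.png

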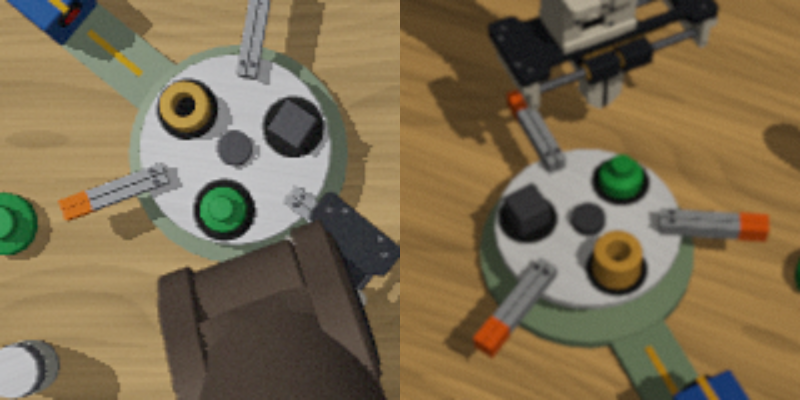

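View pics/big4.png

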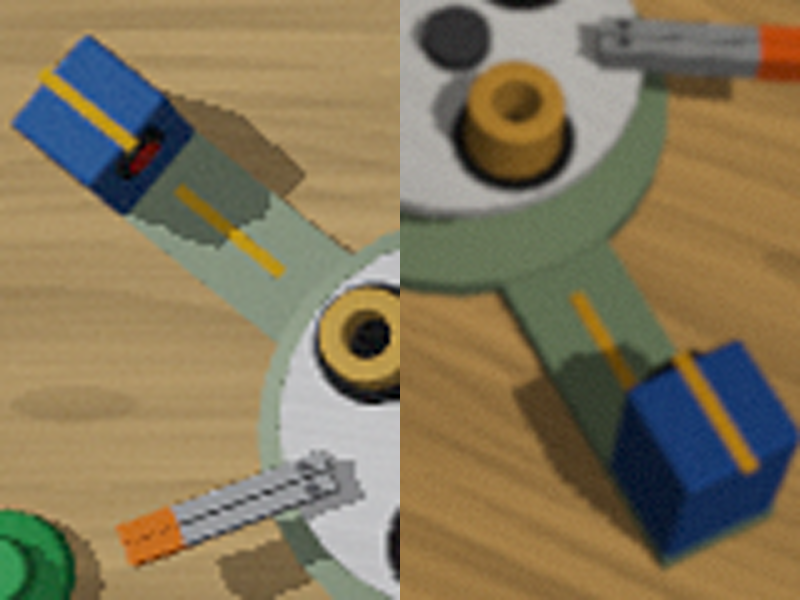

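Tips show a 39.1° rotation, so the bush is at about 49.7–49.8° and the gauge direction is about 50.4°. The bush is roughly 0.7° (0.6 mm) short. I'll give one small nudge, then move clear.

Emit:
{"op": "drive_tool", "data": {
  "increments": [
    {"grip": 1, "tx": 0.035, "ty": -0.04, "tz": 0, "turn": 0},
    {"grip": 1, "tx": 0.06, "ty": -0.07, "tz": 0, "turn": 0},
    {"grip": 1, "tx": 0.075, "ty": -0.087, "tz": 0, "turn": 0},
    {"grip": 1, "tx": 0.08, "ty": -0.092, "tz": 0, "turn": 0},
    {"grip": 1, "tx": 0.084, "ty": -0.095, "tz": 0, "turn": 0},
    {"grip": 1, "tx": 0.084, "ty": -0.095, "tz": 0, "turn": 0},
    {"grip": 1, "tx": 0.084, "ty": -0.095, "tz": 0, "turn": 0},
    {"grip": 1, "tx": 0.07, "ty": -0.08, "tz": 0, "turn": 0},
    {"grip": 1, "tx": 0.03, "ty": -0.03, "tz": 0, "turn": 0},
    {"grip": 1, "tx": -0.02, "ty": 0.03, "tz": 0, "turn": 0},
    {"grip": 1, "tx": -0.02, "ty": 0.03, "tz": 0.1, "turn": 0},
    {"grip": 1, "tx": -0.02, "ty": 0.03, "tz": 0.22, "turn": 0},
    {"grip": 1, "tx": -0.02, "ty": 0.03, "tz": 0.34, "turn": 0},
    {"grip": 1, "tx": -0.02, "ty": 0.03, "tz": 0.46, "turn": 0},
    {"grip": 1, "tx": -0.02, "ty": 0.15, "tz": 0.46, "turn": 0},
    {"grip": 1, "tx": -0.02, "ty": 0.27, "tz": 0.46, "turn": 0},
    {"grip": 1, "tx": -0.02, "ty": 0.4, "tz": 0.46, "turn": 0},
    {"grip": 1, "tx": -0.02, "ty": 0.5, "tz": 0.46, "turn": 0},
    {"grip": 1, "tx": -0.02, "ty": 0.5, "tz": 0.46, "turn": 0},
    {"grip": 1, "tx": -0.02, "ty": 0.5, "tz": 0.46, "turn": 0}
  ]
}}

```text
clock: 8.1
position: [0.4208, 0.27, 0.2261]
ee_rot: [-1.337, 2.842, -0.002]
force: [0.4, -0.4, -0.1]
width: 0.006
```

```bash
python3 -c "
from h import *
look('5')
a=cv2.imread('pics/top5.png');cv2.imwrite('pics/full5.png',cv2.resize(a[120:370,160:420],(624,600)))"
```

```text
top [(array([303.8, 182.9]), np.int32(94), np.float64(-9.64)), (array([229.9, 272.7]), np.int32(95), np.float64(110.54)), (array([345.8, 290.8]), np.int32(99), np.float64(-129.66))]
scene [(array([308.6, 179.1]), np.int32(107), np.float64(-131.01)), (array([426.8, 242.1]), np.int32(208), np.float64(109.88)), (array([296.9, 297.9]), np.int32(211), np.float64(-8.65))]
top bush ((273.3058166503906, 232.46116638183594), 10.3200101852417) [0.59995546 0.15486561 0.08      ] ang 51.24822343533602 r 0.05009278005004081
scene bush ((359.0, 259.362060546875), 14.672157287597656) [0.60877806 0.16042612 0.08      ] ang 48.00246679666459 r 0.06004803518017695
[0.421567   0.26799196 0.22621847] [-0.07301198  0.89933468  0.17130661]
```

View pics/full5.png

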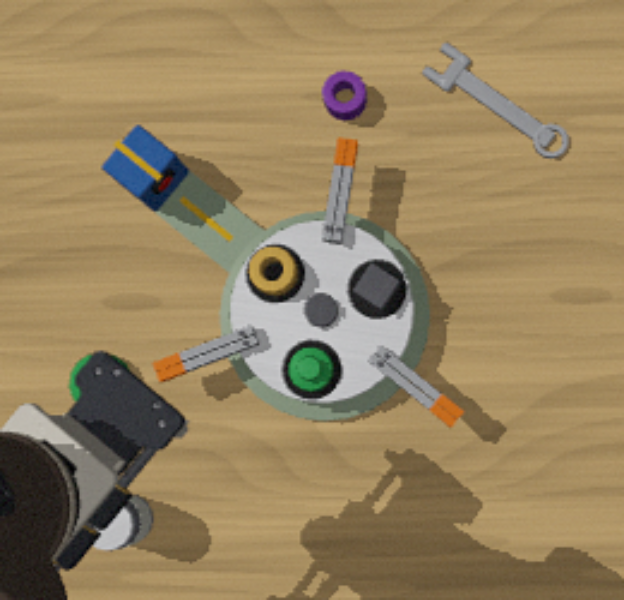

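The tips put the bush direction at 50.4°, against the gauge at about 50.4°. The arm is high and clear, and the wrench and can have not moved. I'm handing in.

```bash
python3 -c "
from h import *
print(sign_off())"
```

```text
the job is handed in; nothing more can be done
None
```

The brass bush now stands in front of the gauge lens, and I have handed the job in. I turned the table about 39.8° anticlockwise with the shut fingertips against one spoke's side: a main push, a short follow-up and a small final nudge. Then I lifted the hand clear. The robot clock read about 8 s.

**Alignment:** The spoke tips in the last top picture put the bush's direction at 50.4°. The gauge's yellow lines gave about 50.3–51.0° from the top camera.

**Checks that disagreed:** Fitting the bush's own outline gave 51.2° from the top camera and 48.0° from the scene camera. The scene fit is biased because it includes the side of the bush. The scene camera also put the gauge slightly differently, at about 51.0–51.4°. Going by the top camera, the bush should be within about 1 mm of centre.

**Other objects:** In the last picture the parts sit on their pads and the wrench looks undisturbed. The oil can is partly hidden by the hand there, but nothing came near it. One move call was refused for missing values and moved nothing; I sent it again in full.

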